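# Press the test tile down and slide it under the jig's leaf spring

### The job

Load the clay test tile into the decorating jig: with the fingertips press it down hard on its sprung bed and, keeping it pressed, slide it along the track under the steel leaf spring until its front edge is fully home against the end block, then let it come up so that the spring holds it there. Never grasp or lift the tile out of the track, and leave the glass, the jar and the loop tool where they are.

Things in the scene. Friction and masses are not known exactly. Their poses are not given: they have to be found in the camera images.
- jig: Wooden decorating jig fixed to the table, 265 x 92 mm, at most 54 mm high. Origin on the table, on its centre line; +x is the way the tile slides. Between two rails (tops at z 38 mm) runs a channel 60 mm wide with a level sprung aluminium bed, x -99 to +99 mm, top at z 34 mm when up. At the far end a wooden block 88 mm wide, face at x +100 mm, carries the leaf spring.
- spring_lip (a point): Near lower edge of the leaf spring's blunt down-turned lip (jig x 70, z 39 mm); axes as the jig. The steel spring, 36 mm wide, runs from here back to the block, top at z 48 mm, clamp bar to 54 mm. The lip hangs 5 mm below the top of the base of an unpressed tile and stops it; pressed down 6 to 8 mm, the tile passes below.
- end_stop (a point): Middle of the end block's face at the height of the unpressed bed (jig x 100, z 34 mm); axes as the jig. Home, the tile's front edge meets this face, so its origin is at jig x +55 mm and the lip 14 mm in front of the fin.
- tile: Stand-up test tile, fired terracotta, about 0.13 kg, loose on the bed. Base plate 90 (x) x 56 (y) x 10 mm; origin at the centre of its underside, +x as the jig's. Across it stands a fin, x -7 to +1 mm, 50 mm wide, top 32 mm above the underside. The flat before the fin (x +1 to +45 mm) goes under the spring. It starts short of the lip.
- tile_ledge (a point): Point on the top of the tile's base, on the free flat ledge behind the fin (tile x -26, z 10 mm; the ledge runs from x -45 to -7 mm). Here fingertips can press down and push forward against the fin.
- bed (a joint): Depth of the jig's sprung bed, m: 0 up, 0.009 at the bottom. Carrying the tile it needs about 4 N of press to start down and about 8 N at 5 mm, 12 N at the bottom.
- leaf (a joint): Lift of the leaf spring about its root, rad: 0 at rest on its stop, positive when its lip is pushed up (lip 56 mm from the hinge). With the tile released beneath it the lip is pushed up a little and the bed stays about 3 to 4 mm down.
- cup: Bystander: drinking glass, 72 mm across, 95 mm high, standing beside the jig. Origin at the centre of its foot.
- jar: Bystander: grey jar with white lid, 60 mm across, 70 mm high, standing on the other side of the jig. Origin at the centre of its foot.
- loop_tool: Bystander: wooden-handled loop tool lying on the table, 210 mm long along its x, 12 mm high. Origin below its middle.
Things that resemble listed ones, but are neither listed nor needed, are in the scene too. There is more than one size of the tile; the job needs the smallest.

How it is judged:
By the outcome, as a careful person would: the job done as asked, in the order asked, and still so for the second after the job is handed in, with the robot touching nothing.
It also fails if it takes over 34 s, if anything falls off the work surface, if the arm or the gripper's body presses on something with over 40 N, if the wrist force passes 120 N, or if a joint passes its speed limit or range.

### The arm

A 6-joint arm with a two-finger parallel gripper is mounted at the origin on the work surface. World frame = base frame: x ahead of the robot, y to its left, z up, the work surface at z = 0. Lengths are in m, angles in rad, forces in N, time in s.
With the tool pointing down it reaches from about 0.35 to 0.975 m from the base axis. Payload 4.9 kg.
Tool frame: the origin (TCP) lies between the finger pads; the fingertips stand 25 mm ahead of it and the grasp point (between the pads) lies 6 mm ahead of it; z points along the fingers, y is the line along which they close (so a half turn about z gives the same grasp; the last joint's range is limited). The gripper opens to 85 mm and grips with 20 to 120 N. Pads are 22 mm wide; open, the fingers measure 114 mm over their backs; the gripper's body (76 mm by 85 mm) begins 54 mm behind the grasp point. The pads swing forward as they close: fully open they stand 13 mm farther back than shut.
Start: joints at [1.026, 0.053, 1.613, -0, 1.476, -0.119], TCP at [0.258, 0.569, 0.256] pointing down, gripper open.
Joint ranges: [-3.01, 3.01], [-1.01, 2.22], [0.06, 2.58], [-1.02, 4.17], [0.09, 2.62], [-3.14, 3.14]. Speed limits (rad/s): [2.57, 2.57, 3.14, 3.14, 3.14, 3.14].

### API

Orientations are given as a unit quaternion [w, x, y, z].
In Python, from plant import manip gives the robot as it stands.
- The arm moves only by the shell command python3 -m inch 'ROWS'. ROWS is JSON, a list of rows, each a list of 3 entries, a list of its own where there are three numbers: the shift along the tool's x, y, z in m, then the turn, a rotation vector about the tool's x, y, z in rad, then the opening, from 0 (shut) to 1 (fully open). A call has 1 to 8 rows; each row shifts and turns the commanded pose from where the row before left it, along the tool's axes as they then stand; what a row does not reach is not made up. A row lasts 1/10 s, in which the tool goes at most 50 mm and 8.59 degrees, less where a joint would pass 70% of its speed; a pose out of reach is approached as far as the arm can. A call with a gripper value outside its range is refused whole. The fingers move at their own pace and stop on an object; the grip force is fixed at half the most. Time passes only in rows, so rows that do not move let the fingers close. It gives the time, the measured TCP pose, the force, the opening and the grip force at its end, in the units of the state.
- manip.state(): the state, without advancing time (a new reading comes with each control period).
- manip.grab_frame(name): name is "scene" or "top" or "wrist"; returns (picture, depth): 400x640x3 uint8, red, green, blue; 400x640 float32, m along the optical axis (not along the pixel's ray), 0 where there is no reading.
- manip.camera_params(name): a dict with "camera_matrix" (3x3 intrinsics, pixels), "rvec" (rotation vector, rad) and "tvec" (3), from world to camera coordinates, as OpenCV has them. Camera axes: x right, y down, z forward; pixel columns grow to the right and rows downward; lengths in m; the calibration is good to about 2 mm. The wrist camera is an equidistant fisheye: a pixel r from the principal point sees the ray r / f radians off the axis. A picture is of the moment at which its call begins: read the wrist's pose just before it. camera_params takes no time and is no camera call; for the wrist camera it gives the pose at the moment of the call.
- manip.job_done(): hands the job in; it is judged then, once.
Trained networks look in the newest picture that a camera, given by its name, has taken for a name from the list of things; names that differ only in an ending like _2 or _b are one class to them, and where a whole thing is asked for, a point or a joint stands for the part that bears it (a point fixed in the world has none). Each returns a list of dicts, best first, with "score" (0 to 1); they miss things now and then, are a little off and sometimes report something else, mostly with a low value. They report only what shows in the picture. A call takes as long as a camera call. They do not tell look-alikes from the thing itself.
- manip.look_for(camera, label): "point" ([x, y, z] in m, in world coordinates, good to about 4 mm: the middle of the surface that is visible of it).
The state is a dict: "time": time; "joint_pos": joint angles; "joint_vel": joint speeds; "joint_efforts": joint torques, N m; "tool_pos": TCP position; "tool_rot": TCP orientation; "contact_force": force on the tool from outside, world axes, zero at the start; "ft_torque": the same for the moment, N m; "gripper_width": opening from 0.0 (shut) to 1.0 (fully open); "grasp_force": force on a finger pad.
Only numpy, scipy, OpenCV 4.12 (cv2) and the standard library are available. Lean on these libraries where they do the work, as an engineer would, in place of code of your own. Each camera call takes 0.05 s, during which the arm holds its last target. There are 200 camera calls.

## Working session

There is one attempt and no reset: what is moved stays moved. The work goes in short steps, Python scripts to look and compute and a shell command to move; the robot and the scene stay as the last step left them, time stands still between calls to the robot, and variables do not carry over. Pictures are saved under pics/ and viewed, at most 10 in all, crops included, and the job is handed in when it is done.

```bash
mkdir -p pics; cat > h.py <<'E'
import numpy as np,cv2
from plant import manip
from scipy.spatial.transform import Rotation as R
def proj(cam,P):
    c=manip.camera_params(cam);return cv2.projectPoints(np.array(P,float).reshape(-1,1,3),np.array(c['rvec'],float),np.array(c['tvec'],float),np.array(c['camera_matrix'],float),None)[0].reshape(-1,2)
def cloud(cam,d):
    c=manip.camera_params(cam);K=np.array(c['camera_matrix']);v,u=np.mgrid[:d.shape[0],:d.shape[1]]
    X=np.stack([(u-K[0,2])/K[0,0]*d,(v-K[1,2])/K[1,1]*d,d],-1)
    Rm=cv2.Rodrigues(np.array(c['rvec'],float))[0];return (X-np.array(c['tvec']).reshape(3))@Rm
E
python3 - <<'E'
from h import *
for cam in ("scene","top"):
    im,d=manip.grab_frame(cam);cv2.imwrite(f"pics/{cam}1.png",im[...,::-1]);np.save(f"{cam}.npy",d)
    for l in ("jig","tile","spring_lip","tile_ledge","end_stop","cup","jar","loop_tool"):
        for r in manip.look_for(cam,l)[:4]: print(cam,l,round(r["score"],2),np.round(r["point"],3),np.round(proj(cam,r["point"])[0]))
s=manip.state();print(s)
E
```

```text
scene jig 0.87 [ 0.58  -0.078  0.036] [296. 240.]
scene tile 0.76 [ 0.798 -0.171  0.008] [326. 329.]
scene tile 0.68 [ 0.516 -0.099  0.041] [274. 228.]
scene tile 0.57 [ 0.337 -0.261  0.016] [183. 225.]
scene spring_lip 0.96 [ 0.583 -0.082  0.039] [296. 241.]
scene tile_ledge 0.96 [ 0.797 -0.17   0.013] [326. 327.]
scene tile_ledge 0.9 [ 0.333 -0.256  0.015] [184. 223.]
scene tile_ledge 0.63 [ 0.515 -0.098  0.043] [274. 227.]
scene end_stop 0.81 [ 0.579 -0.079  0.036] [296. 240.]
scene cup 0.58 [0.498 0.083 0.063] [324. 185.]
scene jar 0.65 [ 0.595 -0.247  0.061] [242. 274.]
scene loop_tool 0.71 [ 0.58  -0.172  0.009] [266. 266.]
scene loop_tool 0.63 [ 0.585 -0.084  0.036] [296. 242.]
top jig 0.61 [ 0.568 -0.066  0.039] [347. 193.]
top tile 0.8 [ 0.512 -0.098  0.046] [361. 217.]
top tile 0.78 [ 0.79  -0.16   0.017] [385. 105.]
top tile 0.58 [ 0.322 -0.249  0.013] [424. 302.]
top spring_lip 0.9 [ 0.573 -0.068  0.038] [347. 191.]
top spring_lip 0.5 [ 0.577 -0.23   0.068] [421. 189.]
top tile_ledge 0.96 [ 0.511 -0.096  0.047] [360. 218.]
top tile_ledge 0.9 [ 0.328 -0.25   0.017] [425. 2
[... 275 characters left out ...]
joint_pos': array([ 1.02598423e+00,  5.26717853e-02,  1.61288326e+00, -2.98443062e-05,
        1.47602908e+00, -1.19024623e-01]), 'joint_vel': array([-0.00295156,  0.0005578 , -0.00050329, -0.00116999, -0.00075048,
        0.00102779]), 'joint_efforts': array([-1.19947021e-03, -3.93684804e+01, -3.70462883e+01, -2.83181207e-04,
        7.24668680e-04, -1.00586266e-05]), 'tool_pos': array([0.25815862, 0.56916904, 0.2563311 ]), 'tool_rot': array([ 1.54341263e-05,  2.11287809e-01,  9.77423891e-01, -8.08595477e-07]), 'contact_force': array([-0.8865798 , -0.00472832, -0.07252869]), 'ft_torque': array([ 0.01381854, -0.03147788, -0.05549451]), 'grasp_force': 0.0, 'gripper_width': 1.0021926524361457}
```

View pics/top1.png

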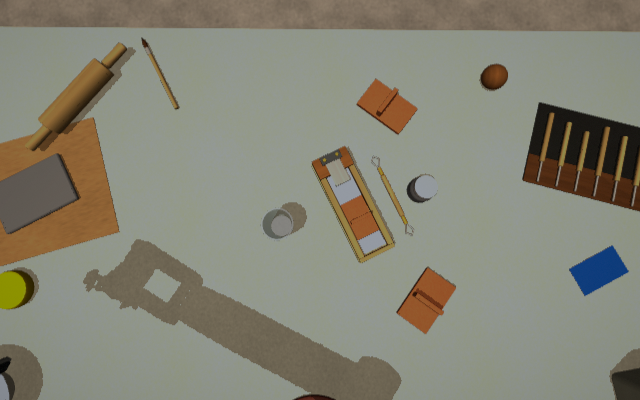

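View pics/scene1.png

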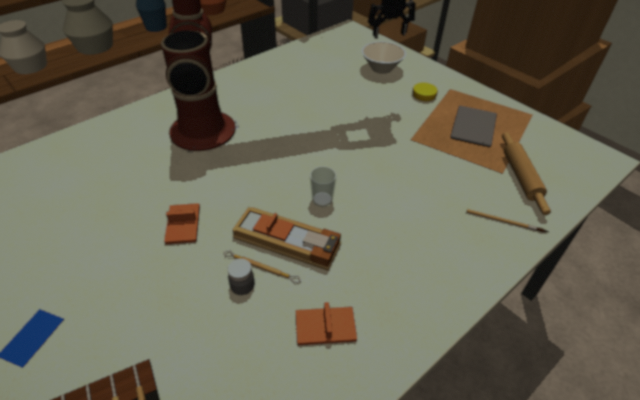

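The top view shows the jig around (352,205), and its channel runs from (378,250) up to the end block at (333,160). There are three tiles: (386,105) and (426,300) are loose on the table, and (361,217) is in the jig and the smallest, so it is the one meant. The glass is at (278,224), the jar at (424,187) and the loop tool at (392,195).

```bash
python3 - <<'E'
from h import *
d=np.load("top.npy");P=cloud("top",d);im=cv2.imread("pics/top1.png")
c=im[130:280,290:440];cv2.imwrite("pics/crop.png",cv2.resize(c,(600,600),interpolation=cv2.INTER_CUBIC))
m=(P[...,2]>.025)&(P[...,2]<.08);m[:140]=0;m[270:]=0;m[:,:305]=0;m[:,402:]=0
n,l,st,ce=cv2.connectedComponentsWithStats(m.astype(np.uint8))
k=1+np.argmax(st[1:,4]);q=P[l==k];r=cv2.minAreaRect((q[:,:2]*1000).astype(np.float32));print(r,st[k])
box=cv2.boxPoints(r)/1000;print(box.round(4))
c0=np.array(r[0])/1000;f=None
e=box[1]-box[0];e2=box[2]-box[1];f=e if np.hypot(*e)>np.hypot(*e2) else e2
f=f/np.hypot(*f);f*=np.sign(f[0]);print("dir",f,np.degrees(np.arctan2(f[1],f[0])))
g=np.array([-f[1],f[0]])
x=(q[:,:2]-c0)@f;y=(q[:,:2]-c0)@g
for a in np.arange(-.135,.136,.005):
    s=(abs(x-a)<.0025)&(abs(y)<.012);
    s2=(abs(x-a)<.0025)&(abs(y)>.036)
    print(round(a,3),np.round(np.median(q[s,2])*1000,1) if s.any() else None,np.round(np.median(q[s2,2])*1000,1) if s2.any() else None)
E
```

```text
((545.63525390625, -79.68220520019531), (262.0478210449219, 88.67721557617188), 26.834110260009766) [ 312  146   83  117 4180]
[[ 0.4087 -0.0993]
 [ 0.4487 -0.1784]
 [ 0.6826 -0.0601]
 [ 0.6425  0.019 ]]
dir [0.8923171  0.45140898] 26.834122
-0.135 None None
-0.13 33.3 33.2
-0.125 33.5 32.8
-0.12 30.9 35.9
-0.115 33.9 37.9
-0.11 33.9 37.4
-0.105 33.6 38.3
-0.1 33.2 36.5
-0.095 33.4 36.9
-0.09 33.6 37.3
-0.085 33.8 37.2
-0.08 41.1 37.8
-0.075 44.1 37.9
-0.07 44.0 37.2
-0.065 44.0 36.5
-0.06 43.5 37.7
-0.055 43.8 37.2
-0.05 43.8 37.0
-0.045 42.9 37.7
-0.04 65.0 37.8
-0.035 63.4 37.1
-0.03 43.8 36.7
-0.025 43.5 38.3
-0.02 43.9 37.6
-0.015 44.3 37.2
-0.01 43.5 37.1
-0.005 43.1 36.8
0.0 43.9 37.7
0.005 44.0 37.8
0.01 37.9 37.2
0.015 33.6 38.5
0.02 33.1 37.3
0.025 33.7 36.8
0.03 34.0 36.8
0.035 34.3 37.5
0.04 34.0 36.9
0.045 32.8 38.3
0.05 33.6 37.3
0.055 47.1 37.3
0.06 48.0 38.3
0.065 47.8 37.1
0.07 47.8 38.3
0.075 47.3 37.6
0.08 47.5 36.9
0.085 47.8 43.1
0.09 47.8 44.5
0.095 48.1 44.0
0.1 47.3 44.5
0.105 48.1 44.2
0.11 49.4 44.9
0.115 50.5 43.4
0.12 51.4 44.0
0.125 50.1 43.5
0.13 50.4 45.0
0.135 None None
```

View pics/crop.png

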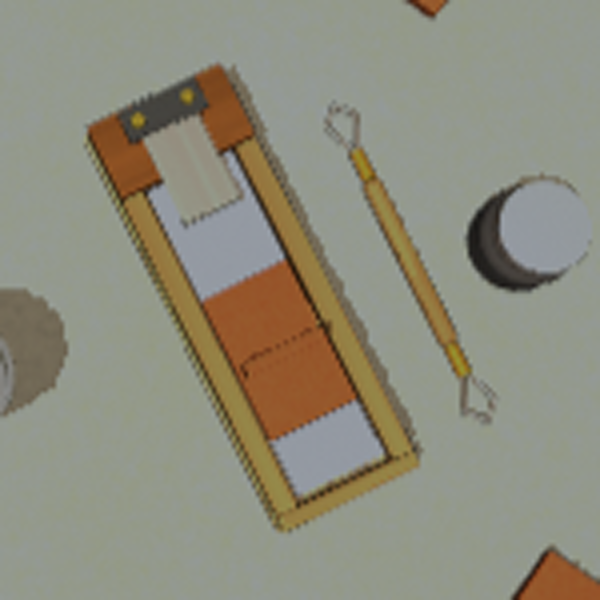

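The crop confirms it. The smallest tile lies in the channel, with its fin seam around (285,350), its ledge around (300,395), its front edge around (245,280) and the lip around (210,210). By depth, the travel to home is about 74 mm. Next I work out the approach rows.

```bash
python3 - <<'E'
from h import *
s=manip.state();p=s['tool_pos'];q=s['tool_rot'];Rm=R.from_quat(q,scalar_first=True)
th=np.arctan2(*Rm.as_matrix()[1::-1,0]);print(np.degrees(th))
t=np.array([.4934,-.1061,.215]);dr=(th-np.radians(26.83));print(dr)
n=16
for i in range(n):
    A=(Rm*R.from_rotvec([0,0,dr/n*i])).as_matrix();print(i,np.round(A.T@((t-p)/n),4),round(dr/n,4))
E
```

```text
155.60433641580462
2.2475361625266244
0 [-0.0308 -0.0324  0.0026] 0.1405
1 [-0.035  -0.0277  0.0026] 0.1405
2 [-0.0386 -0.0225  0.0026] 0.1405
3 [-0.0414 -0.0169  0.0026] 0.1405
4 [-0.0433 -0.011   0.0026] 0.1405
5 [-0.0444 -0.0048  0.0026] 0.1405
6 [-0.0447  0.0015  0.0026] 0.1405
7 [-0.044   0.0077  0.0026] 0.1405
8 [-0.0425  0.0138  0.0026] 0.1405
9 [-0.0402  0.0196  0.0026] 0.1405
10 [-0.037   0.025   0.0026] 0.1405
11 [-0.0331  0.03    0.0026] 0.1405
12 [-0.0286  0.0343  0.0026] 0.1405
13 [-0.0235  0.038   0.0026] 0.1405
14 [-0.018   0.0409  0.0026] 0.1405
15 [-0.0121  0.043   0.0026] 0.1405
```

```bash
python3 -m inch '[[[-0.031,-0.032,0.0026],[0,0,0.1405],0],[[-0.035,-0.028,0.0026],[0,0,0.1405],0],[[-0.039,-0.022,0.0026],[0,0,0.1405],0],[[-0.041,-0.017,0.0026],[0,0,0.1405],0],[[-0.043,-0.011,0.0026],[0,0,0.1405],0],[[-0.044,-0.005,0.0026],[0,0,0.1405],0],[[-0.045,0.0015,0.0026],[0,0,0.1405],0],[[-0.044,0.008,0.0026],[0,0,0.1405],0]]'
python3 -m inch '[[[-0.0425,0.014,0.0026],[0,0,0.1405],0],[[-0.040,0.020,0.0026],[0,0,0.1405],0],[[-0.037,0.025,0.0026],[0,0,0.1405],0],[[-0.033,0.030,0.0026],[0,0,0.1405],0],[[-0.029,0.034,0.0026],[0,0,0.1405],0],[[-0.0235,0.038,0.0026],[0,0,0.1405],0],[[-0.018,0.041,0.0026],[0,0,0.1405],0],[[-0.012,0.043,0.0026],[0,0,0.1405],0]]'
python3 -m inch '[[[0,0,0],[0,0,0],0]]'
```

```text
time: 1.7
tool_pos: [0.3763, 0.2306, 0.2357]
tool_rot: [0.0, 0.702, 0.713, 0.0]
contact_force: [1.1, 0.4, 0.2]
gripper_width: -0.0
grasp_force: 0.0
time: 2.5
tool_pos: [0.4942, -0.1073, 0.2149]
tool_rot: [0.0, 0.973, 0.229, 0.0]
contact_force: [1.8, 0.1, -0.9]
gripper_width: 0.002
grasp_force: 0.0
time: 2.6
tool_pos: [0.4946, -0.1095, 0.2146]
tool_rot: [0.001, 0.974, 0.228, -0.0]
contact_force: [0.1, 1.5, -0.1]
gripper_width: -0.0
grasp_force: 0.0
```

```bash
cat >> h.py <<'E'
def wcloud(d,c):
    K=np.array(c['camera_matrix']);v,u=np.mgrid[:d.shape[0],:d.shape[1]]
    a=(u-K[0,2])/K[0,0];b=(v-K[1,2])/K[1,1];t=np.hypot(a,b)+1e-9;k=np.tan(np.minimum(t,1.5))/t
    X=np.stack([a*k*d,b*k*d,d],-1)
    return (X-np.array(c['tvec']).reshape(3))@cv2.Rodrigues(np.array(c['rvec'],float))[0]
def prof(P,d):
    f=np.array([np.cos(np.radians(26.83)),np.sin(np.radians(26.83))]);g=np.array([-f[1],f[0]])
    c0=np.array([.54564,-.07968]);q=P[(d>0)&(P[...,2]>-.01)&(P[...,2]<.08)]
    x=(q[:,:2]-c0)@f;y=(q[:,:2]-c0)@g;z=q[:,2]*1000
    for lab,a,b,rg in(("x",x,y,np.arange(-.14,.14,.004)),("y@-.06",y,x+.06,np.arange(-.056,.057,.002)),("y@.03",y,x-.035,np.arange(-.056,.057,.002))):
        print(lab,[(int(round(v*1000)),round(float(np.median(z[s])))) for v in rg for s in [(abs(a-v)<.0015)&(abs(b)<.012)] if s.sum()>1])
    return x,y,z
E
python3 - <<'E'
from h import *
c=manip.camera_params("wrist");im,d=manip.grab_frame("wrist");cv2.imwrite("pics/w1.png",im[...,::-1])
prof(wcloud(d,c),d)
s=manip.state();print(s['tool_pos'])
E
```

```text
x [(-128, 34), (-124, 33), (-120, 31), (-116, 34), (-112, 34), (-108, 34), (-104, 34), (-100, 34), (-96, 33), (-92, 34), (-88, 34), (-84, 34), (-80, 43), (-76, 44), (-72, 44), (-68, 44), (-64, 44), (-60, 44), (-56, 44), (-52, 44), (-48, 44), (-44, 65), (-40, 66), (-36, 60), (-32, 44), (-28, 44), (-24, 44), (-20, 44), (-16, 43), (-12, 44), (-8, 44), (-4, 43), (0, 44), (4, 44), (8, 43), (12, 33), (16, 34), (20, 34), (24, 33), (28, 34), (32, 34), (36, 34), (40, 34), (44, 34), (48, 33), (52, 39), (56, 47), (60, 47), (64, 48), (68, 47), (72, 48), (76, 47), (80, 47), (84, 48), (88, 47), (92, 47), (96, 48), (100, 47), (104, 48), (108, 49), (112, 51), (116, 51), (120, 51), (124, 51)]
y@-.06 [(-56, 0), (-54, 0), (-52, 0), (-50, 0), (-46, 37), (-44, 37), (-42, 38), (-40, 38), (-38, 38), (-36, 38), (-34, 38), (-32, 27), (-30, 24), (-28, 43), (-26, 44), (-24, 44), (-22, 44), (-20, 44), (-18, 44), (-16, 44), (-14, 44), (-12, 44), (-10, 44), (-8, 44), (-6, 44), (-4, 44), (-2, 44), (0, 44), (2, 43), (4, 44), (6, 44), (8, 44), (10, 44), (12, 44), (14, 44), (16, 44), (18, 44), (20, 44), (22, 44), (24, 44), (26, 44), (28, 37), (30, 37), (32, 38), (34, 38), (36, 38), (38, 38), (40, 38), (42, 37), (48, 0), (50, 0), (52, 0), (54, 0), (56, 0)]
y@.03 [(-56, 0), (-54, 0), (-52, 0), (-50, -1), (-46, 36), (-44, 37), (-42, 38), (-40, 37), (-38, 38), (-36, 38), (-34, 38), (-32, 35), (-30, 33), (-28, 34), (-26, 34), (-24, 34), (-22, 34), (-20, 33), (-18, 34), (-16, 34), (-14, 33), (-12, 34), (-10, 34), (-8, 34), (-6, 34), (-4, 34), (-2, 34), (0, 34), (2, 34), (4, 34), (6, 34), (8, 34), (10, 33), (12, 34), (14, 34), (16, 34), (18, 34), (20, 34), (22, 34), (24, 33), (26, 33), (28, 32), (30, 36), (32, 37), (34, 38), (36, 38), (38, 38), (40, 38), (42, 37), (44, 36), (48, 0), (50, 0), (52, 0), (54, -1), (56, -1)]
[ 0.49401752 -0.10733357  0.21450432]
```

View pics/w1.png

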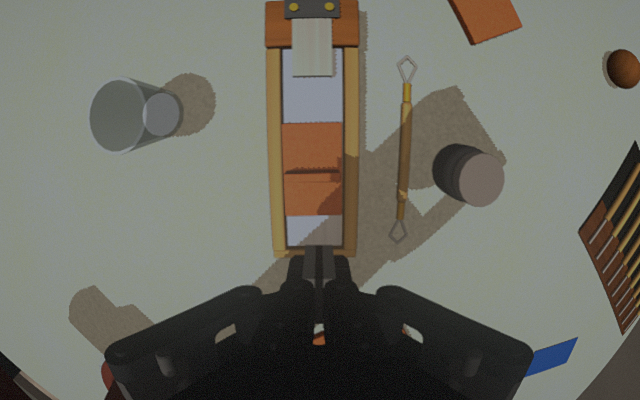

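The wrist view agrees. The tool is aligned with the channel, the fin shows at (312,173), the ledge at (312,195) and the lip at (313,75). Lowering to just above the ledge.

```bash
python3 -m inch '[[[-0.004,0,0.035],[0,0,0],0],[[0,0,0.035],[0,0,0],0],[[0,0,0.035],[0,0,0],0],[[0,0,0.022],[0,0,0],0],[[0,0,0.005],[0,0,0],0],[[0,0,0],[0,0,0],0]]'; python3 -m inch '[[[0,0,0.004],[0,0,0],0],[[0,0,0.002],[0,0,0],0],[[0,0,0],[0,0,0],0]]'
```

```text
time: 3.25
tool_pos: [0.4898, -0.1061, 0.0824]
tool_rot: [-0.0, 0.973, 0.233, -0.001]
contact_force: [0.1, 1.2, 0.7]
gripper_width: -0.004
grasp_force: 0.0
time: 3.55
tool_pos: [0.4908, -0.1072, 0.0776]
tool_rot: [0.0, 0.973, 0.232, 0.001]
contact_force: [-0.5, 0.5, 0.2]
gripper_width: 0.001
grasp_force: 0.0
```

```bash
python3 -m inch '[[[0,0,0.006],[0,0,0],0],[[0,0,0.003],[0,0,0],0],[[0,0,0],[0,0,0],0]]'; python3 -m inch '[[[0,0,0.003],[0,0,0],0],[[0,0,0],[0,0,0],0]]';python3 -m inch '[[[0,0,0.002],[0,0,0],0],[[0,0,0],[0,0,0],0]]'
```

```text
time: 3.85
tool_pos: [0.4905, -0.1073, 0.068]
tool_rot: [0.0, 0.973, 0.232, 0.0]
contact_force: [-0.6, -0.5, 4.6]
gripper_width: -0.0
grasp_force: 2.2
time: 4.05
tool_pos: [0.4906, -0.1073, 0.0655]
tool_rot: [0.0, 0.973, 0.232, 0.0]
contact_force: [-1.2, 1.0, 6.6]
gripper_width: -0.0
grasp_force: 3.4
time: 4.25
tool_pos: [0.4906, -0.1073, 0.0638]
tool_rot: [0.0, 0.973, 0.232, 0.0]
contact_force: [-2.7, 0.7, 8.5]
gripper_width: -0.002
grasp_force: 4.1
```

```bash
python3 -m inch '[[[0,0,0.0025],[0,0,0],0],[[0,0,0],[0,0,0],0]]';python3 -m inch '[[[0.003,0,0],[0,0,0],0],[[0.003,0,0],[0,0,0],0],[[0.003,0,0],[0,0,0],0],[[0,0,0],[0,0,0],0]]'
```

```text
time: 4.45
tool_pos: [0.4907, -0.1073, 0.0615]
tool_rot: [0.0, 0.973, 0.232, -0.0]
contact_force: [-2.6, 1.6, 10.1]
gripper_width: 0.003
grasp_force: 5.1
time: 4.85
tool_pos: [0.4985, -0.104, 0.0617]
tool_rot: [0.001, 0.973, 0.232, -0.001]
contact_force: [-4.5, -3.3, 9.5]
gripper_width: -0.0
grasp_force: 5.1
```

```bash
python3 -m inch '[[[0.004,0,0],[0,0,0],0],[[0.004,0,0],[0,0,0],0],[[0.004,0,0],[0,0,0],0],[[0.004,0,0],[0,0,0],0],[[0.004,0,0],[0,0,0],0],[[0.004,0,0],[0,0,0],0],[[0.004,0,0],[0,0,0],0],[[0,0,0],[0,0,0],0]]'; python3 - <<'E'
from h import *
c=manip.camera_params("wrist");im,d=manip.grab_frame("wrist");cv2.imwrite("pics/w2.png",cv2.resize(im[0:300,170:470,::-1],(600,600)))
prof(wcloud(d,c),d)
s=manip.state();print(s['tool_pos'],s['contact_force'])
E
```

```text
time: 5.65
tool_pos: [0.5237, -0.0914, 0.0618]
tool_rot: [0.001, 0.973, 0.232, -0.001]
contact_force: [-4.4, -2.7, 10.2]
gripper_width: 0.003
grasp_force: 5.0
x [(-88, 27), (-84, 26), (-80, 26), (-76, 26), (-72, 27), (-36, 74), (-32, 74), (-28, 74), (-24, 74), (-20, 37), (-16, 60), (-12, 70), (-8, 57), (-4, 58), (0, 54), (4, 36), (8, 36), (12, 36), (16, 37), (20, 36), (24, 36), (28, 36), (32, 36), (36, 36), (40, 36), (44, 36), (48, 26), (52, 39), (56, 48), (60, 48), (64, 48), (68, 48), (72, 48), (76, 48), (80, 48), (84, 48), (88, 48), (92, 48), (96, 48), (100, 47)]
y@-.06 [(-56, 0), (-54, 0), (-32, 27), (-30, 26), (28, 25), (30, 24), (54, 0), (56, 0)]
y@.03 [(-56, 0), (-46, 36), (-44, 37), (-42, 38), (-40, 38), (-38, 38), (-36, 38), (-34, 38), (-32, 36), (-30, 30), (-28, 36), (-26, 36), (-24, 36), (-22, 36), (-20, 36), (-18, 36), (-16, 36), (-14, 36), (-12, 36), (-10, 36), (-8, 36), (-6, 36), (-4, 36), (-2, 36), (0, 36), (2, 36), (4, 36), (6, 36), (8, 36), (10, 36), (12, 36), (14, 36), (16, 36), (18, 36), (20, 36), (22, 36), (24, 36), (26, 36), (28, 35), (30, 36), (32, 38), (34, 38), (36, 38), (38, 38), (40, 38), (42, 37), (44, 36), (54, 0), (56, 0)]
[ 0.52365872 -0.09136018  0.06180625] [-4.33099465 -2.46615506  9.85835208]
```

View pics/w2.png

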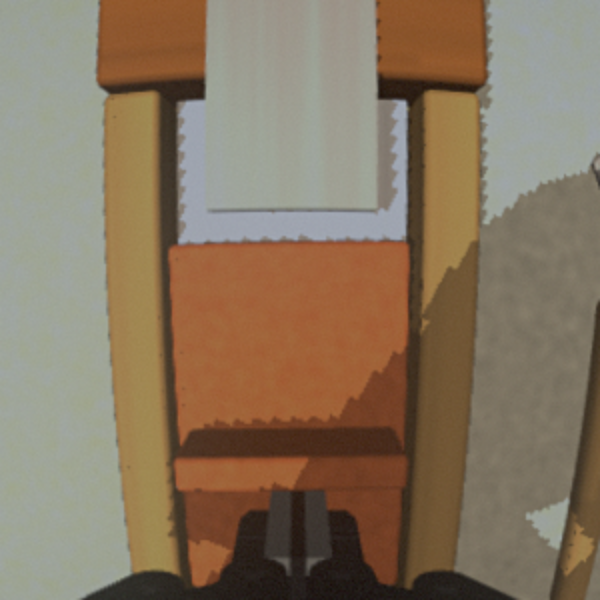

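The tile is 7.5 mm down, level and straight. Its front edge is at (290,242) in the crop, just short of the lip at (292,210). About 36 mm remain.

```bash
python3 -m inch '[[[0.004,0,0],[0,0,0],0],[[0.004,0,0],[0,0,0],0],[[0.004,0,0],[0,0,0],0],[[0.004,0,0],[0,0,0],0],[[0.004,0,0],[0,0,0],0],[[0.004,0,0],[0,0,0],0],[[0.004,0,0],[0,0,0],0],[[0,0,0],[0,0,0],0]]'; python3 -m inch '[[[0.003,0,0],[0,0,0],0],[[0.002,0,0],[0,0,0],0],[[0,0,0],[0,0,0],0]]'; python3 -m inch '[[[0.002,0,0],[0,0,0],0],[[0.001,0,0],[0,0,0],0],[[0,0,0],[0,0,0],0]]'
```

```text
time: 6.5
tool_pos: [0.5487, -0.0787, 0.0618]
tool_rot: [0.001, 0.973, 0.232, -0.001]
contact_force: [-5.4, -2.2, 10.6]
gripper_width: -0.001
grasp_force: 5.0
time: 6.8
tool_pos: [0.5528, -0.0766, 0.0618]
tool_rot: [0.001, 0.973, 0.232, -0.001]
contact_force: [-4.9, -2.3, 9.2]
gripper_width: 0.001
grasp_force: 5.1
time: 7.1
tool_pos: [0.5553, -0.0753, 0.0617]
tool_rot: [0.001, 0.973, 0.232, -0.001]
contact_force: [-5.8, -2.2, 10.5]
gripper_width: -0.003
grasp_force: 5.1
```

```bash
python3 -m inch '[[[0.001,0,0],[0,0,0],0],[[0.001,0,0],[0,0,0],0],[[0,0,0],[0,0,0],0]]'; python3 -m inch '[[[0.001,0,0],[0,0,0],0],[[0.001,0,0],[0,0,0],0],[[0,0,0],[0,0,0],0]]'; python3 - <<'E'
from h import *
c=manip.camera_params("wrist");im,d=manip.grab_frame("wrist");cv2.imwrite("pics/w3.png",cv2.resize(im[0:300,170:470,::-1],(600,600)))
x,y,z=prof(wcloud(d,c),d)
for sgn in(-1,1):
  print([(round(a*1000),round(float(np.median(z[s])))) for a in np.arange(.03,.1,.002) for s in [(abs(x-a)<.001)&(abs(y+.001-sgn*.0235)<.003)] if s.any()])
s=manip.state();print(s['tool_pos'],s['contact_force'])
E
```

```text
time: 7.4
tool_pos: [0.5569, -0.0745, 0.0616]
tool_rot: [0.001, 0.973, 0.232, -0.001]
contact_force: [-6.5, -3.4, 10.0]
gripper_width: 0.001
grasp_force: 5.2
time: 7.7
tool_pos: [0.5587, -0.0736, 0.0616]
tool_rot: [0.001, 0.973, 0.232, -0.001]
contact_force: [-7.0, -3.2, 10.5]
gripper_width: 0.0
grasp_force: 5.2
x [(-52, 26), (-48, 26), (-44, 27), (-40, 26), (-36, 26), (-32, 27), (4, 74), (8, 74), (12, 74), (16, 74), (20, 55), (24, 64), (28, 79), (32, 58), (36, 58), (40, 36), (44, 36), (48, 36), (52, 48), (56, 48), (60, 48), (64, 48), (68, 48), (72, 48), (76, 48), (80, 48), (84, 48), (88, 48), (92, 48), (96, 48), (100, 48), (104, 48), (108, 49), (112, 51), (116, 51), (120, 51), (124, 51), (128, 51)]
y@-.06 [(-6, 26), (-4, 26), (-2, 26), (0, 26), (2, 26)]
y@.03 [(-56, 0), (-46, 36), (-44, 37), (-42, 38), (-40, 38), (-38, 38), (-36, 38), (-34, 38), (-32, 36), (-30, 32), (-28, 36), (-26, 37), (-24, 48), (-22, 49), (-20, 49), (-18, 48), (-16, 49), (-14, 50), (-12, 50), (-10, 52), (-8, 57), (-6, 57), (-4, 57), (-2, 56), (0, 57), (2, 58), (4, 57), (6, 51), (8, 51), (10, 51), (12, 49), (14,
[... 251 characters left out ...]
6), (46, 36), (48, 36), (50, 36), (52, 36), (54, 36), (56, 36), (58, 36), (60, 36), (62, 36), (64, 36), (66, 36), (68, 36), (70, 36), (72, 36), (74, 36), (76, 36), (78, 36), (80, 36), (82, 37), (84, 44), (86, 44), (88, 44), (90, 44), (92, 44), (94, 44), (96, 44), (98, 44)]
[(30, 58), (32, 58), (34, 58), (36, 58), (38, 47), (40, 36), (42, 36), (44, 36), (46, 36), (48, 36), (50, 36), (52, 36), (54, 36), (56, 36), (58, 36), (60, 36), (62, 36), (64, 36), (66, 36), (68, 36), (70, 36), (72, 36), (74, 36), (76, 36), (78, 36), (80, 36), (82, 42), (84, 44), (86, 44), (88, 44), (90, 44), (92, 44), (94, 44), (96, 44), (98, 44)]
[ 0.55867938 -0.07360595  0.06162646] [-6.65475751 -3.23930529  9.2604765 ]
```

View pics/w3.png

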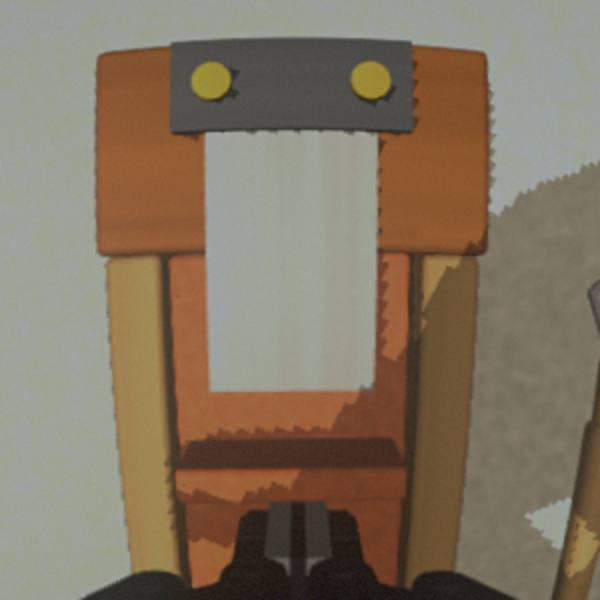

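The tile is under the spring and looks about home. Its front edge meets the block at (290,257) in the crop, and the fin front is about 14 mm from the lip. I'll push on until the force confirms it.

```bash
python3 -m inch '[[[0.001,0,0],[0,0,0],0],[[0.001,0,0],[0,0,0],0],[[0,0,0],[0,0,0],0]]'; python3 -m inch '[[[0.001,0,0],[0,0,0],0],[[0.001,0,0],[0,0,0],0],[[0,0,0],[0,0,0],0]]'
```

```text
time: 8.05
tool_pos: [0.5604, -0.0727, 0.0616]
tool_rot: [0.001, 0.973, 0.232, -0.001]
contact_force: [-6.6, -3.4, 10.3]
gripper_width: -0.002
grasp_force: 5.2
time: 8.35
tool_pos: [0.5622, -0.0718, 0.0616]
tool_rot: [0.001, 0.973, 0.232, -0.001]
contact_force: [-5.9, -3.7, 10.2]
gripper_width: 0.001
grasp_force: 5.1
```

```bash
python3 -m inch '[[[0.001,0,0],[0,0,0],0],[[0.001,0,0],[0,0,0],0],[[0,0,0],[0,0,0],0]]'; python3 -m inch '[[[0.001,0,0],[0,0,0],0],[[0,0,0],[0,0,0],0]]'
```

```text
time: 8.65
tool_pos: [0.5628, -0.0715, 0.0615]
tool_rot: [0.001, 0.973, 0.232, -0.003]
contact_force: [-11.9, -4.2, 13.6]
gripper_width: 0.001
grasp_force: 8.5
time: 8.85
tool_pos: [0.5629, -0.0714, 0.0614]
tool_rot: [0.001, 0.973, 0.232, -0.004]
contact_force: [-14.8, -7.6, 15.3]
gripper_width: -0.001
grasp_force: 10.5
```

The push force rose to about 16 N with no further movement, so the tile is home. I'll ease the forward push and let the tile rise while still holding it forward.

```bash
python3 -m inch '[[[-0.001,0,-0.001],[0,0,0],0],[[0,0,-0.001],[0,0,0],0],[[0,0,-0.001],[0,0,0],0],[[0,0,-0.001],[0,0,0],0],[[0,0,0],[0,0,0],0]]'; python3 -m inch '[[[0,0,-0.001],[0,0,0],0],[[0,0,-0.001],[0,0,0],0],[[0,0,-0.001],[0,0,0],0],[[0,0,0],[0,0,0],0]]'
```

```text
time: 9.35
tool_pos: [0.5628, -0.071, 0.0641]
tool_rot: [0.001, 0.973, 0.232, -0.003]
contact_force: [-6.3, -6.2, 5.5]
gripper_width: 0.001
grasp_force: 7.3
time: 9.75
tool_pos: [0.5626, -0.0707, 0.066]
tool_rot: [0.0, 0.973, 0.232, -0.002]
contact_force: [-3.7, -4.6, -0.1]
gripper_width: 0.002
grasp_force: 2.6
```

```bash
python3 -m inch '[[[0,0,-0.001],[0,0,0],0],[[-0.001,0,0],[0,0,0],0],[[-0.002,0,0],[0,0,0],0],[[-0.003,0,0],[0,0,0],0],[[0,0,-0.01],[0,0,0],0],[[0,0,-0.03],[0,0,0],0],[[0,0,-0.04],[0,0,0],0],[[0,0,-0.04],[0,0,0],0]]'; python3 -m inch '[[[-0.04,0,-0.01],[0,0,0],0],[[-0.02,0,0],[0,0,0],0],[[0,0,0],[0,0,0],0],[[0,0,0],[0,0,0],0]]'; python3 - <<'E'
from h import *
c=manip.camera_params("wrist");im,d=manip.grab_frame("wrist");cv2.imwrite("pics/w4.png",cv2.resize(im[0:300,170:470,::-1],(600,600)))
x,y,z=prof(wcloud(d,c),d)
for sgn in(-1,1):
  print([(round(a*1000),round(float(np.median(z[s])),1)) for a in np.arange(-.02,.1,.002) for s in [(abs(x-a)<.001)&(abs(y+.001-sgn*.0235)<.003)] if s.any()])
s=manip.state();print(s['tool_pos'],s['contact_force'])
E
```

```text
time: 10.55
tool_pos: [0.5589, -0.0721, 0.1903]
tool_rot: [-0.0, 0.973, 0.232, 0.0]
contact_force: [0.9, 0.2, 0.2]
gripper_width: -0.002
grasp_force: 0.0
time: 10.95
tool_pos: [0.5058, -0.0994, 0.1991]
tool_rot: [0.0, 0.973, 0.232, 0.001]
contact_force: [0.3, 0.3, 0.0]
gripper_width: -0.003
grasp_force: 0.0
x [(-96, 31), (-92, 30), (-88, 30), (-84, 30), (-80, 30), (-76, 30), (-72, 30), (-68, 30), (-64, 30), (-60, 30), (-56, 30), (-52, 30), (-48, 30), (-44, 30), (-40, 30), (-36, 30), (-32, 30), (-28, 30), (-24, 30), (-20, 30), (-16, 30), (-12, 30), (-8, 31), (-4, 40), (0, 40), (4, 40), (8, 40), (12, 40), (16, 40), (20, 40), (24, 40), (28, 40), (32, 62), (36, 62), (40, 40), (44, 40), (48, 40), (52, 47), (56, 49), (60, 49), (64, 49), (68, 49), (72, 49), (76, 48), (80, 48), (84, 48), (88, 48), (92, 48), (96, 48), (100, 48), (104, 48), (108, 49), (112, 50), (116, 50), (120, 50), (124, 50), (128, 50)]
y@-.06 [(-56, 0), (-54, 0), (-52, 0), (-50, 0), (-46, 36), (-44, 37), (-42, 38), (-40, 38), (-38, 38), (-36, 38), (-34, 38), (-32, 36), (-30, 26), (-28, 30), (-26, 30), (-24, 30), (-22, 30), 
[... 1762 characters left out ...]
0.2), (-4, 40.2), (-2, 40.0), (0, 40.0), (2, 40.3), (4, 39.9), (6, 40.1), (8, 40.1), (10, 40.2), (12, 39.6), (14, 39.9), (16, 40.0), (18, 40.0), (20, 40.2), (22, 40.1), (24, 40.0), (26, 40.1), (28, 40.0), (30, 50.2), (32, 61.8), (34, 62.1), (36, 62.1), (38, 61.6), (40, 40.1), (42, 40.0), (44, 40.1), (46, 40.0), (48, 39.8), (50, 39.9), (52, 40.1), (54, 39.7), (56, 39.9), (58, 39.9), (60, 40.5), (62, 40.3), (64, 39.9), (66, 40.2), (68, 40.3), (70, 40.3), (72, 40.2), (74, 40.0), (76, 40.5), (78, 40.5), (80, 40.4), (82, 40.6), (84, 43.7), (86, 44.3), (88, 44.4), (90, 44.2), (92, 44.3), (94, 44.0), (96, 44.0), (98, 44.4)]
[ 0.50594096 -0.09918728  0.19868512] [-0.21374697  0.75685866 -0.14810519]
```

View pics/w4.png

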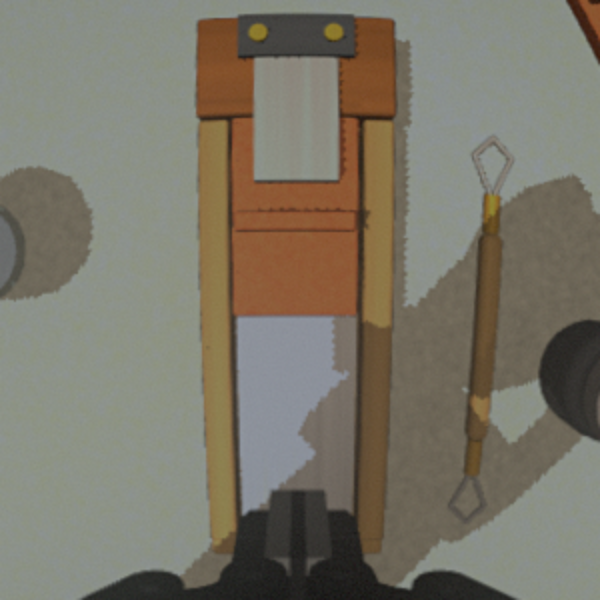

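The tile is home against the block at (297,118) in the crop. The spring holds it with the bed about 4 mm down, the fin front is about 14 mm behind the lip, and the robot is clear.

```bash
python3 -c "
from plant import manip
print(manip.job_done())"
```

```text
the job is handed in; nothing more can be done
None
```

The smallest tile is home against the end block and held under the leaf spring with the bed about 4 mm down; the robot is clear of everything, the bystanders were not touched, and the job is handed in at about 11 s.

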